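# Turn a sign foot right way up and stand its chalkboard in it

## Task

The wooden foot of the little chalkboard sign is lying upside down, with its slot against the table. Keep it down on the table and tip it over its edges a quarter turn at a time, first to rest on a side and then on its cork underside, so that the slot is on top; then take the taller of the two chalkboards out of the rack and stand it upright in the slot, right down and about centred. Let go, and leave the other chalkboard and everything else on the table where they are.

Things in the scene. Friction and masses are not known exactly. Their poses are not given: they have to be found in the camera images.
- block: Foot of the sign: loose beech block, 52 mm (x) by 60 mm (y) by 46 mm (z), about 0.16 kg; cork sheet on its underside, a saw slot in the face across from it. Origin: centre of the cork underside; z points from the cork to the slotted face. It starts upside down on the table: z down, cork face on top at height 46 mm.
- block_mid (a point): Centre of the block, 23 mm from the cork underside; axes as the block. The block can be held by its two plain end faces (52 x 46 mm, 60 mm apart along y) and rolled about y.
- slot (a point): Middle of the floor of the slot, 24 mm above the cork underside; axes as the block. The slot runs along y from end to end through the middle of its face, 7 mm wide, 22 mm deep, its mouth chamfered by 3 mm.
- tall_board: The taller chalkboard: slate panel in a wooden frame, loose, 80 mm wide (y), 105 mm tall (z), 5 mm thick (x), 0.045 kg. Origin: middle of its lower edge; z points up the board. It starts standing upright in an end slot of the rack, its lower edge 12 mm above the table and its top edge 117 mm; the frame's top can be pinched across the 5 mm.
- short_board: The shorter chalkboard: 80 mm wide, 60 mm tall, 5 mm thick, standing in the other end slot of the rack (its top edge 72 mm above the table). It stays there. Origin: middle of its lower edge.
- rack: Fixed wooden rack for the boards, 148 mm (x) by 64 mm (y), 34 mm high, with three slots along y, 50 mm apart, 22 mm deep and 6.5 mm wide, so that the boards lean by up to 0.1 rad; they stand in the two outer ones, either way round, the middle one is empty. Origin: centre of its underside on the table.
- price_gun: Bystander: blue price-label gun lying on its side, 242 x 117 x 40 mm. To be left alone.
- paint_can_1: Bystander: paint can, diameter 75 mm, height 76 mm. To be left alone.
- red_die: Bystander: 23 mm die. To be left alone.
- badge_tin: Bystander: round badge tin, diameter 38 mm, height 12 mm. To be left alone.
- toy_box_4: Bystander: small upright carton, 26 x 46 x 62 mm. To be left alone.
- toy_box_5: Bystander: small upright carton, 26 x 46 x 62 mm. To be left alone.
- receipt_pad: Bystander: pad of receipts lying flat, 125 x 74 x 11 mm. To be left alone.
- padlock: Bystander: padlock lying flat, 60 x 38 x 14 mm. To be left alone.
Things that resemble listed ones, but are neither listed nor needed, are in the scene too. Several things have the shape of the block; the one meant has the colours described above.

How it is judged:
By the outcome, as a careful person would: the job done as asked, in the order asked, and still so for the second after the job is handed in, with the robot touching nothing.
It also fails if it takes over 72 s, if anything falls off the work surface, if the arm or the gripper's body presses on something with over 40 N, if the wrist force passes 120 N, or if a joint passes its speed limit or range.

## Robot

A 6-joint arm with a two-finger parallel gripper is mounted at the origin on a cart in front of the work surface, level with it; the furniture and walls round the work are solid. World frame = base frame: x ahead of the robot, y to its left, z up, the work surface at z = 0. Lengths are in m, angles in rad, forces in N, time in s.
With the tool pointing down it reaches from about 0.35 to 0.775 m from the base axis. Payload 5.5 kg.
Tool frame: the origin (TCP) lies midway between the tips of the shut fingers; the grasp point (between the pads) lies 19 mm behind it (r.grip_point_offset is the distance from the TCP to the grasp point, in m); z points along the fingers, y is the line along which they close (so a half turn about z gives the same grasp; the last joint's range is limited). The gripper opens to 85 mm and grips with 20 to 120 N. Pads are 22 mm wide; open, the fingers measure 114 mm over their backs; the gripper's body (76 mm by 85 mm) begins 54 mm behind the grasp point. The pads swing forward as they close: fully open they stand 13 mm farther back than shut.
Start: joints at [-0.14, 0.313, 0.046, 1.304, 0, 1.431], TCP at [0.575, -0, 0.231] pointing down, gripper open.
Joint ranges: [-2.76, 2.76], [-0.86, 1.69], [-1.03, 1.26], [-2.2, 2.34], [-1.47, 1.5], [-3.14, 3.14]. Speed limits (rad/s): [2.57, 2.57, 3.14, 3.14, 3.14, 3.14].

## Interface

Orientations are given as a 3x3 rotation matrix whose columns are the frame's x, y, z axes.
In Python, from cell import r gives the robot as it stands. The module is installed in compiled form; this text tells all that it offers.
- The arm moves only by the tool jog_arm, never from a script. Its argument "commands" is a list that holds one entry, the list of rows, each a list of 4 numbers: the shift along the tool's x, y, z in mm, then the turn about the tool's z in rad. A call has 1 to 10 rows; each row shifts and turns the commanded pose from where the row before left it, along the tool's axes as they then stand; what a row does not reach is not made up. A row lasts 1/8 s, in which the tool goes at most 62.5 mm and 10.7 degrees, less where a joint would pass 70% of its speed; a pose out of reach is approached as far as the arm can. A call with a gripper value outside its range is refused whole. "gripper" is the finger opening in mm, from 0 to 85.4, set as the call begins (left out, the last holds). The fingers move at their own pace and stop on an object; "newtons" is the grip in N (left out, the last holds). Time passes only in rows, so rows that do not move let the fingers close. It gives the time, the measured TCP pose, the force, the opening and the grip force at its end, in the units of the state.
- r.state(): the state, without advancing time (a new reading comes with each control period).
- r.get_image(name): name is "scene" or "side" or "wrist"; returns a dict with "pixels" (400x640x3 uint8, red, green, blue), "K" (3x3 intrinsics, pixels), "extrinsics" (4x4, takes a point from world to camera coordinates); the wrist camera has in their place "mount" (4x4, takes a point from camera to tool coordinates, whose origin is the TCP and whose axes are the flange's). Camera axes: x right, y up, looking along -z (the intrinsics and any distortion apply to the point x, -y, -z); pixel columns grow to the right and rows downward; lengths in m; the calibration is good to about 2 mm. A picture is of the moment at which its call begins: read the wrist's pose just before it. There is no depth.
- r.close_job(): hands the job in; it is judged then, once.
The state is a dict: "time_s": time; "joint_pos": joint angles; "qvel": joint speeds; "tau": joint torques, N m; "tcp_pos": TCP position; "ee_rot": TCP orientation; "force": force on the tool from outside, world axes, zero at the start; "moment": the same for the moment, N m; "gripper_width": finger opening in m; "finger_force": force on a finger pad.
Only numpy, scipy, OpenCV 4.12 (cv2) and the standard library are available. Lean on these libraries where they do the work, as an engineer would, in place of code of your own. Each camera call takes 0.05 s, during which the arm holds its last target. There are 200 camera calls.

## Working session

There is one attempt and no reset: what is moved stays moved. The work goes in short steps, Python scripts to look and compute and a tool call to move; the robot and the scene stay as the last step left them, time stands still between calls to the robot, and variables do not carry over. Pictures are saved under pics/ and viewed, at most 10 in all, crops included, and the job is handed in when it is done.

Besides the shell and the picture viewer there is one more tool, called after "Call:" in YAML: its name, and indented under it one key for each argument. jog_arm: Moves the arm, as the interface text tells. Its arguments: {"type":"object","properties":{"commands":{"type":"array","items":{"type":"array","items":{"type":"array","items":{"type":"number"}}}},"gripper":{"type":"number"},"newtons":{"type":"number"}},"required":["commands"]}

```bash
mkdir -p pics; cat > h.py <<'E'
import numpy as np, cv2
from cell import r
def snap(n,f=None):
    s=r.state(); im=r.get_image(n)
    if f: cv2.imwrite('pics/'+f,im['pixels'][:,:,::-1])
    if n=='wrist':
        T=np.eye(4);T[:3,:3]=s['ee_rot'];T[:3,3]=s['tcp_pos']
        im['C']=T@im['mount']
    else: im['C']=np.linalg.inv(im['extrinsics'])
    return im
def ray(im,u,v):
    K=im['K']; d=np.array([(u-K[0,2])/K[0,0],-(v-K[1,2])/K[1,1],-1])
    return im['C'][:3,3], im['C'][:3,:3]@d
def onz(im,u,v,z):
    o,d=ray(im,u,v); return o+d*(z-o[2])/d[2]
def proj(im,p):
    q=np.linalg.inv(im['C'])@np.append(p,1); K=im['K']
    return K[0,0]*q[0]/-q[2]+K[0,2], K[1,1]*-q[1]/-q[2]+K[1,2]
E
python3 - <<'E'
from h import *
a=snap('scene','s1.png');b=snap('side','d1.png')
print(a.keys());
for i in(a,b): print(i['K'],i['C'].round(3))
w=snap('wrist','w1.png');print(w['K'],w['C'].round(3),w['mount'].round(3)); s=r.state();print(s['ee_rot'].round(3),s['time_s'])
E
```

```text
dict_keys(['pixels', 'K', 'extrinsics', 'C'])
[[391.56404307   0.         317.83440693]
 [  0.         391.56404307 202.08878538]
 [  0.           0.           1.        ]] [[ 0.843  0.283 -0.459  0.049]
 [-0.538  0.468 -0.701 -0.773]
 [ 0.016  0.837  0.546  0.67 ]
 [ 0.     0.     0.     1.   ]]
[[372.33899065   0.         323.47856226]
 [  0.         372.33899065 198.88885046]
 [  0.           0.           1.        ]] [[-0.98   0.133 -0.149  0.357]
 [-0.2   -0.609  0.768  1.039]
 [ 0.012  0.782  0.623  0.882]
 [ 0.     0.     0.     1.   ]]
[[292.12741083   0.         318.37281803]
 [  0.         292.12741083 196.89806115]
 [  0.           0.           1.        ]] [[ 1.     0.001  0.002  0.574]
 [-0.001  0.966  0.258  0.065]
 [-0.002 -0.258  0.966  0.373]
 [ 0.     0.     0.     1.   ]] [[-0.001  0.966  0.258  0.065]
 [ 1.     0.001  0.    -0.001]
 [ 0.     0.258 -0.966 -0.143]
 [ 0.     0.     0.     1.   ]]
[[-0.     1.    -0.001]
 [ 1.     0.     0.   ]
 [ 0.    -0.001 -1.   ]] 0.15
```

View pics/s1.png

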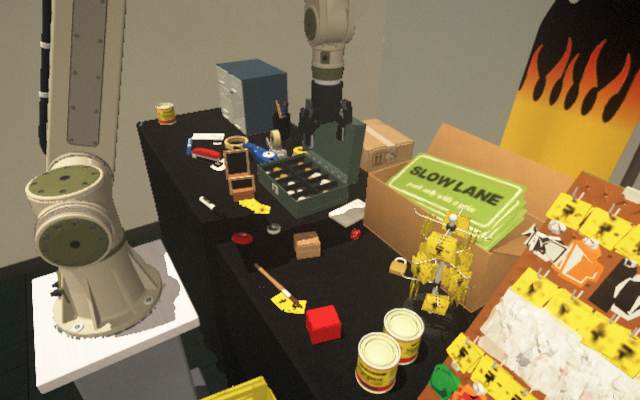

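View pics/d1.png

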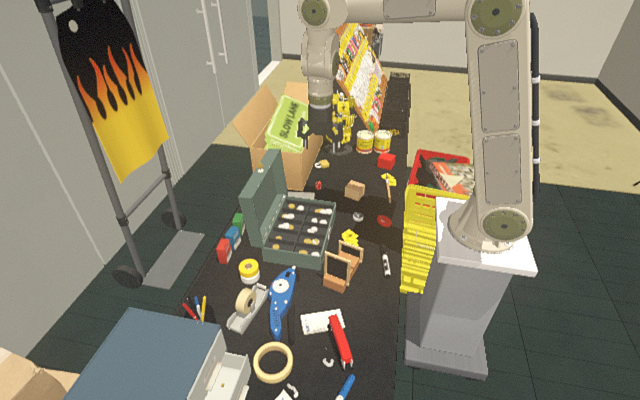

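The candidates for the block are the beech block at scene (307,245), side (355,190), and a red block of the same shape at scene (323,325), which is a decoy. The rack with the boards is at scene (240,178), side (343,268). Next I'll check close crops.

```bash
python3 - <<'E'
from h import *
a=cv2.imread('pics/s1.png');b=cv2.imread('pics/d1.png')
R=lambda i,x,y,w,h:cv2.resize(i[y:y+h,x:x+w],(400,300),interpolation=cv2.INTER_CUBIC)
cv2.imwrite('pics/c1.png',np.vstack([np.hstack([R(a,270,215,80,60),R(b,325,165,80,60)]),np.hstack([R(a,195,130,100,75),R(b,300,230,100,75)])]))
a=snap('scene');b=snap('side')
print(onz(a,307,240,.046),onz(b,355,185,.046),onz(a,240,178,.05),onz(b,343,268,.05))
E
```

```text
[ 0.45442407 -0.10604496  0.046     ] [ 0.45698914 -0.09949478  0.046     ] [0.43305523 0.26917233 0.05      ] [0.43586075 0.31775076 0.05      ]
```

View pics/c1.png

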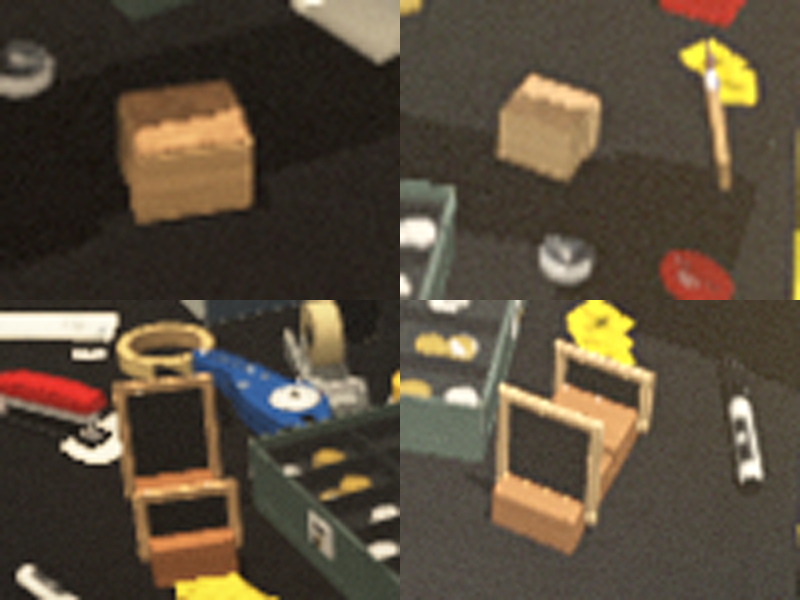

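View pics/w1.png

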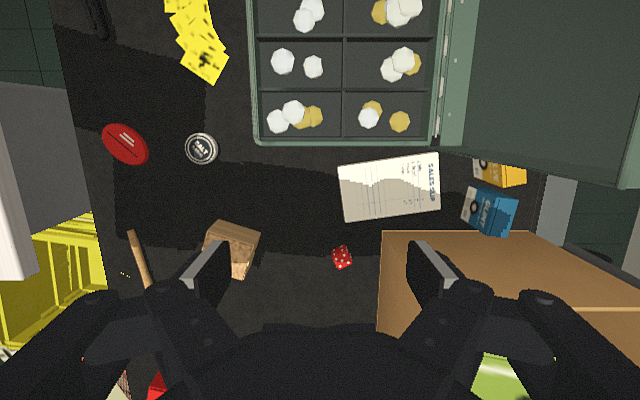

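The beech block has a speckled cork top and sits near (0.455,-0.103). In the wrist view it is at (235,248), the die at (342,257), the pad at (388,187) and the tin at (202,148). The red cube is the wrong colour. In the rack, the tall board is the frame at scene (236,163), in the +y slot; the short one is in the near -y slot. I'll move over the block to see it close up.

Call:
jog_arm:
  commands:
    - [[-15, -30, 0, 0], [-15, -30, 0, 0], [-15, -30, 0, 0], [0, -30, 0, 0], [0, 0, 0, 0]]

```text
time_s: 0.88
tcp_pos: [0.4533, -0.045, 0.2315]
ee_rot: [[0.001, 1.0, -0.0], [1.0, -0.001, 0.0], [0.0, -0.0, -1.0]]
force: [0.8, -0.1, 0.5]
gripper_width: 0.0855
finger_force: 0.0
```

```bash
python3 - <<'E'
from h import *
w=snap('wrist','w2.png'); print(r.state()['tcp_pos'],r.state()['time_s'])
h=cv2.cvtColor(w['pixels'],cv2.COLOR_RGB2HSV)
print(proj(w,[.455,-.103,.046]))
E
```

```text
[ 0.45468416 -0.04509503  0.23162467] 0.925
(np.float64(320.67115065736454), np.float64(225.429187673643))
```

View pics/w2.png

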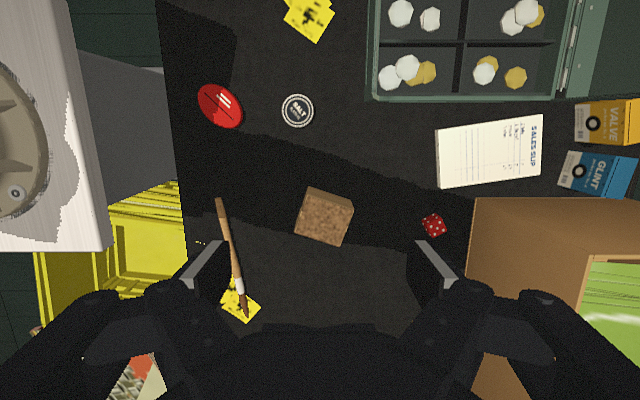

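The cork top is centred at (325,219), turned by roughly 15°. The brush is to its left at (232,255) and the die to its right at (433,225). I'll extract the corners.

```bash
python3 - <<'E'
from h import *
w=snap('wrist')
p=w['pixels'][170:262,270:380]
h=cv2.cvtColor(p,cv2.COLOR_RGB2HSV)
m=((h[...,1]>70)&(h[...,2]>70)).astype('u1')
m=cv2.morphologyEx(m,cv2.MORPH_OPEN,np.ones((3,3)))
c=max(cv2.findContours(m,0,1)[0],key=cv2.contourArea)
print(cv2.approxPolyDP(cv2.convexHull(c),3,True)[:,0]+[270,170])
cv2.imwrite('pics/c2.png',cv2.resize(np.hstack([p[:,:,::-1],cv2.merge([m*255]*3)]),None,fx=3.6,fy=3.6,interpolation=2))
for n,u,v,z in [('die',433,225,.023),('brush top',218,200,.01),('brush low',245,315,.01),('paper',240,303,0),('tin',298,110,.012),('red',220,105,.01),('pad',438,188,.011),('carton edge',475,198,.15)]: print(n,onz(w,u,v,z).round(3))
a=snap('scene');print('redcube',onz(a,323,312,.046).round(3))
E
```

```text
[[307 186]
 [349 200]
 [352 211]
 [338 246]
 [293 232]]
die [ 0.6   -0.112  0.023]
brush top [ 0.324 -0.081  0.01 ]
brush low [ 0.348 -0.254  0.01 ]
paper [ 0.339 -0.241  0.   ]
tin [0.43  0.03  0.012]
red [0.337 0.036 0.01 ]
pad [ 0.607 -0.066  0.011]
carton edge [ 0.579 -0.041  0.15 ]
redcube [ 0.361 -0.323  0.046]
```

View pics/c2.png

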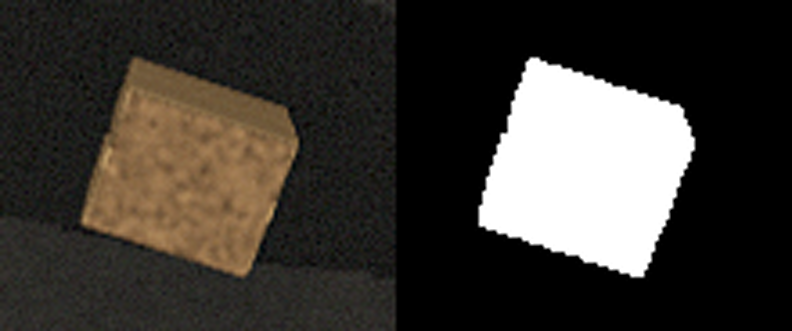

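The top-face corners are TL (306,194), TR (353,210), BR (339,247) and BL (293,232). Next is the block's pose in world and tool terms.

```bash
python3 - <<'E'
from h import *
w=snap('wrist'); s=r.state()
P=np.array([onz(w,u,v,.046)[:2] for u,v in [(305.8,194.4),(352.8,210.3),(338.6,246.9),(292.8,232.2)]])
c=P.mean(0); d=[P[(i+1)%4]-P[i] for i in range(4)]
print(P.round(4),c,[np.linalg.norm(x).round(4) for x in d])
y=(d[0]-d[2]);y/=np.linalg.norm(y);a=np.arctan2(-y[1],y[0]);print(y,'turn',a)
x=d[3]-d[1];print('from x',np.arctan2(x[0],x[1]))
print((c-s['tcp_pos'][:2])*1000)
E
```

```text
[[ 0.4406 -0.0649]
 [ 0.4957 -0.0844]
 [ 0.4798 -0.1311]
 [ 0.4244 -0.1118]] [ 0.46010075 -0.09805761] [np.float64(0.0584), np.float64(0.0494), np.float64(0.0586), np.float64(0.0496)]
[ 0.94388635 -0.33027043] turn 0.33659007198681923
from x 0.33050467318678006
[  4.18064777 -52.97993449]
```

Call:
jog_arm:
  commands:
    - [[0, 0, 0, 0.1675], [0, 0, 0, 0.1675], [0, 22, 30, 0], [0, 0, 40, 0], [0, 0, 40, 0], [0, 0, 40, 0], [0, 0, 30, 0], [0, 0, 15, 0], [0, 0, 0, 0]]
  gripper: 30
  newtons: 20

```text
time_s: 2.2
tcp_pos: [0.4756, -0.052, 0.0355]
ee_rot: [[0.328, 0.945, -0.002], [0.945, -0.328, 0.001], [-0.0, -0.002, -1.0]]
force: [-1.0, -0.6, -0.1]
gripper_width: 0.0302
finger_force: 0.0
```

```bash
python3 - <<'E'
from h import *
s=r.state();w=snap('wrist','w3.png');print(s['tcp_pos'],s['ee_rot'].round(3),s['gripper_width'])
E
```

```text
[ 0.47559631 -0.05202347  0.03550921] [[ 0.328  0.945 -0.002]
 [ 0.945 -0.328  0.001]
 [-0.    -0.002 -1.   ]] 0.030200503003486208
```

View pics/w3.png

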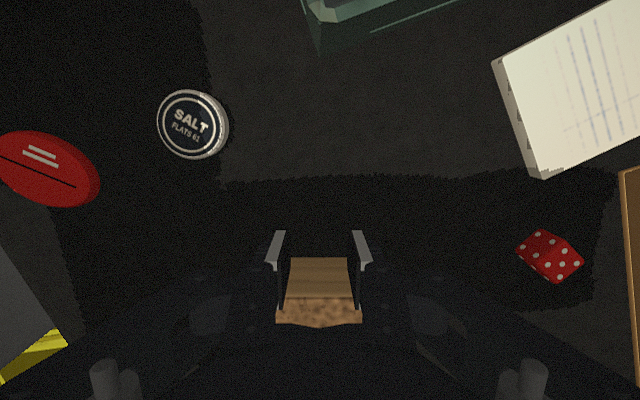

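The fingers straddle the block's near face squarely, with the top edge at (318,297). Now push and lift along the tipping arc.

Call:
jog_arm:
  commands:
    - [[-8, 0, 0, 0], [-4, 0, 0, 0], [-4, 0, -4, 0], [-4, 0, -4, 0], [-4, 0, -4, 0], [-4, 0, -4, 0], [0, 0, 0, 0]]

```text
time_s: 3.12
tcp_pos: [0.4667, -0.079, 0.0526]
ee_rot: [[0.329, 0.944, 0.0], [0.944, -0.329, -0.0], [0.0, 0.0, -1.0]]
force: [-0.2, 0.9, 0.5]
gripper_width: 0.03
finger_force: 0.6
```

```bash
python3 - <<'E'
from h import *
s=r.state();w=snap('wrist');a=snap('scene')['pixels'];b=snap('side')['pixels'];print(s['tcp_pos'],s['force'])
R=lambda i,x,y,w,h:cv2.resize(i[y:y+h,x:x+w],(400,300),interpolation=cv2.INTER_CUBIC)
cv2.imwrite('pics/c3.png',np.hstack([R(a,255,190,120,90),R(b,305,145,120,90)])[:,:,::-1])
E
```

```text
[ 0.466655   -0.07896673  0.0526339 ] [-0.24076498  0.86942599  0.53309373]
```

View pics/c3.png

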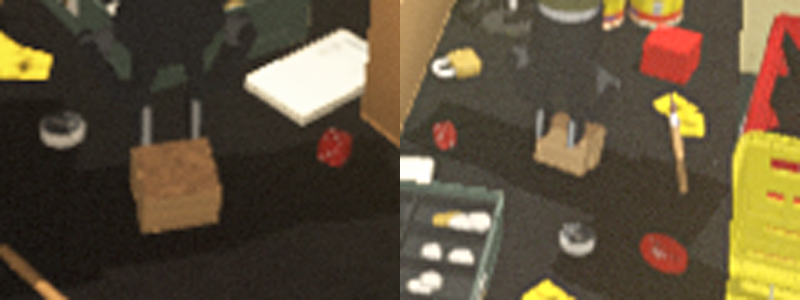

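The block is tipping: its cork top has turned toward the scene camera at (308,240) and the front face has foreshortened. I'll continue the arc.

Call:
jog_arm:
  commands:
    - [[-5, 0, -3, 0], [-5, 0, -3, 0], [-5, 0, -2, 0], [-5, 0, -2, 0], [-5, 0, -1, 0], [-5, 0, -1, 0], [-5, 0, 0, 0], [0, 0, 0, 0]]

```text
time_s: 4.28
tcp_pos: [0.4551, -0.1121, 0.0643]
ee_rot: [[0.329, 0.944, 0.0], [0.944, -0.329, -0.0], [-0.0, 0.0, -1.0]]
force: [-0.2, -0.4, -0.1]
gripper_width: 0.0301
finger_force: 0.0
```

```bash
cat >> h.py <<'E'
def wood(im,x0,y0,x1,y1):
    p=im['pixels'][y0:y1,x0:x1]; h=cv2.cvtColor(p,cv2.COLOR_RGB2HSV)
    m=((h[...,0]>5)&(h[...,0]<22)&(h[...,1]>70)&(h[...,2]>60)).astype('u1')
    m=cv2.morphologyEx(m,cv2.MORPH_OPEN,np.ones((2,2)))
    c=max(cv2.findContours(m,0,1)[0],key=cv2.contourArea)
    return cv2.approxPolyDP(cv2.convexHull(c),1.5,True)[:,0]+[x0,y0]
E
python3 - <<'E'
from h import *
s=r.state();a=snap('scene');b=snap('side');print(s['tcp_pos'],s['force'])
for i,q in((a,(270,200,350,285)),(b,(325,150,385,215))):
    for u,v in wood(i,*q): print(u,v,onz(i,u,v,0).round(3),onz(i,u,v,.05).round(3))
E
```

```text
[ 0.45508204 -0.11212361  0.06434038] [-0.19590582 -0.39976891 -0.14979311]
322 239 [ 0.522 -0.075  0.   ] [ 0.486 -0.127  0.05 ]
324 260 [ 0.479 -0.149  0.   ] [ 0.447 -0.196  0.05 ]
300 263 [ 0.421 -0.127  0.   ] [ 0.393 -0.175  0.05 ]
296 241 [ 0.457 -0.045  0.   ] [ 0.426 -0.099  0.05 ]
314 238 [ 0.505 -0.059  0.   ] [ 0.471 -0.113  0.05 ]
355 174 [ 0.473 -0.239 -0.   ] [ 0.466 -0.166  0.05 ]
368 177 [ 0.418 -0.229  0.   ] [ 0.414 -0.157  0.05 ]
384 194 [ 0.345 -0.128  0.   ] [ 0.345 -0.062  0.05 ]
384 213 [ 0.336 -0.014  0.   ] [0.337 0.045 0.05 ]
362 213 [0.414 0.003 0.   ] [0.411 0.061 0.05 ]
348 183 [ 0.492 -0.169 -0.   ] [ 0.484 -0.101  0.05 ]
```

Call:
jog_arm:
  commands:
    - [[0, 0, -25, 0], [0, 0, -50, 0], [20, 0, -50, 0], [40, 0, 0, 0], [0, 0, 0, 0]]

```text
time_s: 5.0
tcp_pos: [0.4755, -0.0534, 0.1898]
ee_rot: [[0.325, 0.946, 0.001], [0.946, -0.325, -0.0], [0.0, 0.001, -1.0]]
force: [-0.1, -1.1, -0.0]
gripper_width: 0.0302
finger_force: 0.0
```

```bash
python3 - <<'E'
from h import *
s=r.state();a=snap('scene');b=snap('side');w=snap('wrist');print(s['tcp_pos'])
for i,q in((a,(270,200,350,285)),(b,(325,140,376,215))):
    for u,v in wood(i,*q): print(u,v,onz(i,u,v,0).round(3),onz(i,u,v,.05).round(3))
R=lambda i,x,y,w,h:cv2.resize(i['pixels'][y:y+h,x:x+w],(400,300),interpolation=cv2.INTER_CUBIC)
cv2.imwrite('pics/c4.png',np.vstack([np.hstack([R(a,270,215,80,60),R(b,325,150,80,60)]),cv2.resize(w['pixels'],(800,500))[:300]])[:,:,::-1])
E
```

```text
[ 0.47554681 -0.05338467  0.18984908]
322 243 [ 0.512 -0.089  0.   ] [ 0.478 -0.14   0.05 ]
325 250 [ 0.503 -0.118  0.   ] [ 0.469 -0.166  0.05 ]
325 268 [ 0.465 -0.175  0.   ] [ 0.434 -0.22   0.05 ]
301 272 [ 0.407 -0.156  0.   ] [ 0.38  -0.202  0.05 ]
298 261 [ 0.421 -0.118  0.   ] [ 0.393 -0.167  0.05 ]
298 246 [ 0.451 -0.066  0.   ] [ 0.421 -0.119  0.05 ]
357 173 [ 0.466 -0.248  0.   ] [ 0.46  -0.175  0.05 ]
371 178 [ 0.405 -0.224  0.   ] [ 0.402 -0.153  0.05 ]
375 195 [ 0.378 -0.114 -0.   ] [ 0.377 -0.049  0.05 ]
375 213 [ 0.368 -0.007  0.   ] [0.368 0.052 0.05 ]
373 214 [ 0.375 -0.     0.   ] [0.374 0.059 0.05 ]
359 209 [ 0.428 -0.017  0.   ] [0.424 0.042 0.05 ]
351 190 [ 0.473 -0.126  0.   ] [ 0.467 -0.06   0.05 ]
352 178 [ 0.481 -0.207 -0.   ] [ 0.474 -0.137  0.05 ]
```

View pics/c4.png

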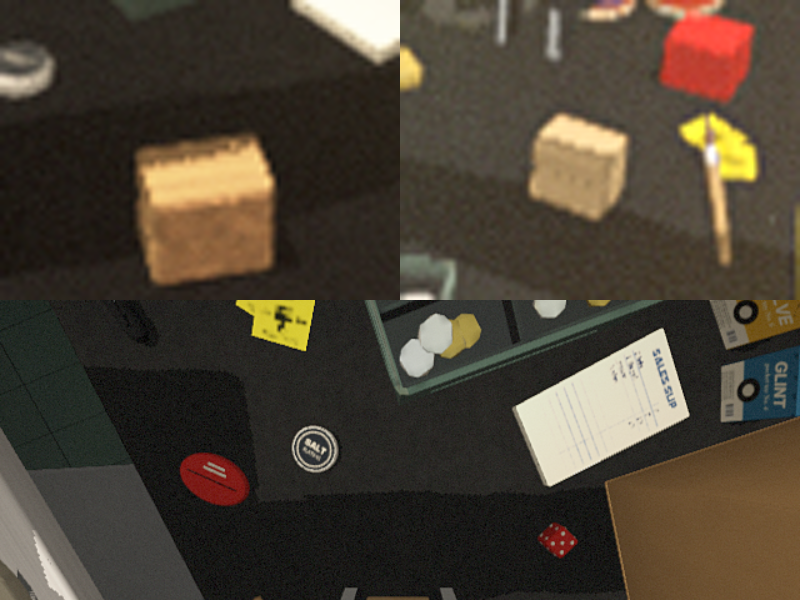

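The first quarter turn succeeded without slip: the cork face is now on the -y side at scene (312,263), and its lower edge runs from (301,272) to (325,268), which is (0.407,-0.156) to (0.465,-0.175). Second tip, same direction.

Call:
jog_arm:
  commands:
    - [[-26, 0, 0, 0], [-26, 0, 30, 0], [0, 0, 50, 0], [0, 0, 45, 0], [0, 0, 23, 0], [0, 0, 0, 0]]

```text
time_s: 5.9
tcp_pos: [0.4552, -0.1041, 0.0391]
ee_rot: [[0.33, 0.944, -0.005], [0.944, -0.33, 0.002], [0.0, -0.006, -1.0]]
force: [0.3, -0.4, 0.2]
gripper_width: 0.0299
finger_force: 0.0
```

Call:
jog_arm:
  commands:
    - [[-8, 0, 0, 0], [-4, 0, 0, 0], [-4, 0, -4, 0], [-4, 0, -4, 0], [-4, 0, -3, 0], [-5, 0, -3, 0], [-5, 0, -3, 0], [-5, 0, -2, 0], [0, 0, 0, 0]]

```text
time_s: 7.02
tcp_pos: [0.4449, -0.1414, 0.0604]
ee_rot: [[0.329, 0.944, 0.0], [0.944, -0.329, -0.0], [-0.0, 0.0, -1.0]]
force: [-0.3, 0.1, 0.3]
gripper_width: 0.0299
finger_force: 0.2
```

Call:
jog_arm:
  commands:
    - [[-5, 0, -2, 0], [-5, 0, -2, 0], [-5, 0, -1, 0], [-5, 0, 0, 0], [0, 0, 0, 0], [0, 0, 0, 0]]

```text
time_s: 7.78
tcp_pos: [0.4383, -0.1599, 0.0652]
ee_rot: [[0.329, 0.944, -0.0], [0.944, -0.329, 0.0], [0.0, -0.0, -1.0]]
force: [-0.0, -0.0, -0.6]
gripper_width: 0.0299
finger_force: 0.0
```

Call:
jog_arm:
  commands:
    - [[0, 0, -30, 0], [0, 0, -50, 0], [0, 0, -50, 0], [0, 0, -35, 0], [0, 0, 0, 0]]

```text
time_s: 8.4
tcp_pos: [0.4401, -0.1606, 0.2333]
ee_rot: [[0.328, 0.945, 0.005], [0.945, -0.328, -0.003], [-0.001, 0.006, -1.0]]
force: [-0.0, 0.4, 0.2]
gripper_width: 0.03
finger_force: 0.0
```

```bash
python3 - <<'E'
from h import *
s=r.state();a=snap('scene');w=snap('wrist','w5.png');print(s['tcp_pos'])
for u,v in wood(a,270,215,350,300): print('s',u,v,onz(a,u,v,0).round(3),onz(a,u,v,.046).round(3))
print(proj(w,[.4274,-.1905,.046]))
for u,v in wood(w,270,150,370,250): print('w',u,v,onz(w,u,v,.046).round(3))
# slot profile: mean brightness along block x direction through block centre
g=cv2.cvtColor(w['pixels'],cv2.COLOR_RGB2GRAY)
x=np.array([.33,.944]);y=np.array([.944,-.33])
for t in (-.02,0,.02):
    print([int(g[tuple(np.round(proj(w,np.append(np.array([.4274,-.1905])+y*t+x*k/1000,.046))[::-1]).astype(int))]) for k in range(-34,36,3)])
E
```

```text
[ 0.44006017 -0.16064389  0.23331732]
s 326 257 [ 0.49  -0.142  0.   ] [ 0.46  -0.185  0.046]
s 332 271 [ 0.474 -0.193  0.   ] [ 0.445 -0.233  0.046]
s 331 284 [ 0.447 -0.229  0.   ] [ 0.419 -0.266  0.046]
s 307 288 [ 0.391 -0.21   0.   ] [ 0.368 -0.249  0.046]
s 302 274 [ 0.405 -0.164  0.   ] [ 0.381 -0.205  0.046]
s 302 261 [ 0.429 -0.123  0.   ] [ 0.403 -0.168  0.046]
(np.float64(317.59393715528296), np.float64(204.67612770412507))
w 340 181 [ 0.461 -0.172  0.046]
w 343 189 [ 0.461 -0.182  0.046]
w 342 230 [ 0.445 -0.23   0.046]
w 293 230 [ 0.389 -0.211  0.046]
w 291 189 [ 0.405 -0.163  0.046]
w 295 181 [ 0.412 -0.155  0.046]
[54, 151, 207, 204, 205, 207, 210, 218, 176, 111, 102, 110, 139, 138, 134, 132, 135, 143, 136, 102, 112, 77, 17, 38]
[58, 150, 208, 201, 206, 203, 209, 222, 115, 110, 105, 118, 143, 137, 135, 132, 134, 136, 133, 103, 109, 82, 31, 42]
[47, 155, 219, 204, 202, 204, 209, 195, 128, 113, 105, 113, 142, 139, 135, 136, 138, 139, 134, 105, 111, 75, 35, 23]
```

The block now stands on its cork with the slot on top, centre (0.425,-0.196) and yaw 0.33. The wrist profile shows the dark slot band in the middle. Now the rack: I'll triangulate the top corners of the boards from the earlier crops.

```bash
python3 - <<'E'
from h import *
a=snap('scene');b=snap('side');print(r.state()['joint_pos'])
def tri(p,q):
    o1,d1=ray(a,*p);o2,d2=ray(b,*q)
    t=np.linalg.lstsq(np.c_[d1,-d2],o2-o1,rcond=None)[0]
    A=o1+d1*t[0];B=o2+d2*t[1];return ((A+B)/2).round(4),np.linalg.norm(A-B).round(4)
print('tall -x',tri((223.5,151.5),(350.3,261.5)),onz(a,223.5,151.5,.117),onz(b,350.3,261.5,.117))
print('tall +x',tri((248,149.5),(325.5,252)),onz(a,248,149.5,.117),onz(b,325.5,252,.117))
print('short',onz(a,229,176.5,.072),onz(a,255,176,.072))
E
```

```text
[-5.21958574e-01  1.04799817e-01 -2.22928441e-01  1.24537415e+00
  3.08140864e-05  1.38369643e+00]
tall -x (array([0.4148, 0.3464, 0.1148]), np.float64(0.002)) [0.4144554  0.34226467 0.117     ] [0.41370934 0.34882194 0.117     ]
tall +x (array([0.489 , 0.3238, 0.1128]), np.float64(0.0031)) [0.48746654 0.316164   0.117     ] [0.48670413 0.32848699 0.117     ]
short [0.39421485 0.25820833 0.072     ] [0.4640014  0.22008329 0.072     ]
```

The tall board's top is centred at (0.452,0.334), height 0.114, 78 mm wide, yaw about 0.29. The short board is 98 mm away, which agrees with the given slot spacing.

Call:
jog_arm:
  commands:
    - [[0, 0, 0, -0.1615], [0, 0, 0, -0.1615], [0, 0, 0, -0.1615], [0, 0, 0, -0.1615], [0, 0, 0, -0.1615], [0, 0, 0, -0.1615], [0, 0, 0, -0.1615], [0, 0, 0, -0.1615], [0, 0, 0, -0.1615], [0, 0, 0, -0.1615]]
  gripper: 40

```text
time_s: 9.85
tcp_pos: [0.4375, -0.1594, 0.2287]
ee_rot: [[-0.96, 0.282, -0.003], [0.282, 0.96, 0.001], [0.003, 0.001, -1.0]]
force: [-0.2, 0.1, 0.6]
gripper_width: 0.0398
finger_force: 0.0
```

Call:
jog_arm:
  commands:
    - [[13, 48, 0, 0], [13, 48, 0, 0], [13, 48, 0, 0], [13, 48, 0, 0], [13, 48, 0, 0], [13, 48, 0, 0], [13, 48, 0, 0], [13, 48, 0, 0], [13, 48, 0, 0], [13, 45, 0, 0]]

```text
time_s: 11.1
tcp_pos: [0.4497, 0.3357, 0.2285]
ee_rot: [[-0.958, 0.286, -0.002], [0.286, 0.958, -0.001], [0.002, -0.002, -1.0]]
force: [1.0, 0.5, 0.3]
gripper_width: 0.04
finger_force: 0.0
```

Call:
jog_arm:
  commands:
    - [[0, 0, 0, 0]]

```text
time_s: 11.22
tcp_pos: [0.4495, 0.3367, 0.2281]
ee_rot: [[-0.959, 0.283, -0.003], [0.283, 0.959, -0.001], [0.002, -0.002, -1.0]]
force: [-0.3, -0.6, 0.4]
gripper_width: 0.0401
finger_force: 0.0
```

```bash
python3 - <<'E'
from h import *
s=r.state();w=snap('wrist','w6.png');print(s['tcp_pos'],s['ee_rot'].round(3),s['joint_pos'].round(2))
print(proj(w,[.452,.334,.117]),proj(w,[.4145,.346,.117]),proj(w,[.4885,.323,.117]))
cv2.imwrite('pics/c6.png',cv2.resize(w['pixels'][:,:,::-1],(800,500)))
E
```

```text
[0.44945834 0.33668907 0.22808359] [[-0.959  0.283 -0.003]
 [ 0.283  0.959 -0.001]
 [ 0.002 -0.002 -1.   ]] [0.5  0.29 0.01 1.29 0.   0.79]
(np.float64(317.10495321299834), np.float64(198.47057429243)) (np.float64(318.0619170109073), np.float64(154.5920578194866)) (np.float64(316.9392080150387), np.float64(237.87696127236808))
```

View pics/c6.png

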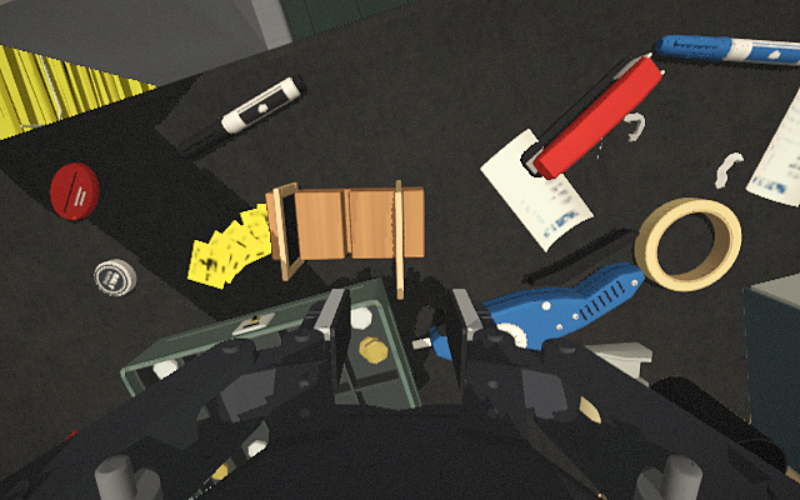

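The tall board's top edge runs vertically at column 399 from (399,181) to (400,298) in the 800-px view. It is parallel to the pads, about 1 mm off centre between the fingers. The short board is at (287,230). The board's centre lies about 3 mm along tool -x.

Call:
jog_arm:
  commands:
    - [[-3, 1, 30, 0], [0, 0, 40, 0], [0, 0, 40, 0], [0, 0, 20, 0], [0, 0, 10, 0], [0, 0, 0, 0]]

```text
time_s: 12.02
tcp_pos: [0.4534, 0.3334, 0.0898]
ee_rot: [[-0.958, 0.288, -0.001], [0.288, 0.958, -0.001], [0.001, -0.001, -1.0]]
force: [-0.7, 0.2, 0.5]
gripper_width: 0.04
finger_force: 0.0
```

Call:
jog_arm:
  commands:
    - [[0, 0, 0, 0], [0, 0, 0, 0], [0, 0, 0, 0], [0, 0, 0, 0], [0, 0, 0, 0], [0, 0, 0, 0]]
  gripper: 0
  newtons: 40

```text
time_s: 12.78
tcp_pos: [0.4546, 0.3351, 0.0915]
ee_rot: [[-0.958, 0.286, 0.002], [0.286, 0.958, 0.001], [-0.002, 0.002, -1.0]]
force: [-0.3, 0.3, 6.1]
gripper_width: 0.0042
finger_force: 41.2
```

Call:
jog_arm:
  commands:
    - [[0, 0, -10, 0], [0, 0, -15, 0], [0, 0, -25, 0], [0, 0, -30, 0], [0, 0, -30, 0], [0, 0, -15, 0], [0, 0, 0, 0]]

```text
time_s: 13.65
tcp_pos: [0.4541, 0.3344, 0.2164]
ee_rot: [[-0.958, 0.287, 0.002], [0.287, 0.958, 0.0], [-0.002, 0.001, -1.0]]
force: [0.4, 0.2, -0.7]
gripper_width: 0.0042
finger_force: 40.4
```

```bash
python3 - <<'E'
from h import *
s=r.state();print(s['tcp_pos'],s['force'],s['gripper_width'],s['joint_pos'].round(2))
a=snap('scene');b=snap('side');w=snap('wrist')
p=s['tcp_pos'];R_=s['ee_rot']
# predicted board corners: bottom 77mm below TCP... board axis along tool x
for n,i in(('scene',a),('side',b),('wrist',w)):
    h=cv2.cvtColor(i['pixels'],cv2.COLOR_RGB2HSV)
    m=((h[...,0]>5)&(h[...,0]<24)&(h[...,1]>60)&(h[...,2]>70)).astype('u1')
    print(n,[tuple(np.round(proj(i,p+R_@[sx*.04,0,dz]),1)) for dz in(-.027,.078) for sx in(-1,1)])
    if n!='wrist':
        c=np.array([proj(i,p+R_@[sx*.04,0,dz]) for dz in(-.027,.078) for sx in(-1,1)])
        x0,y0=(c.min(0)-8).astype(int);x1,y1=(c.max(0)+8).astype(int)
        q=m[y0:y1,x0:x1];cs=cv2.findContours(q,0,1)[0]
        for k in cs:
            if cv2.contourArea(k)>15: print((cv2.approxPolyDP(cv2.convexHull(k),1.5,True)[:,0]+[x0,y0]).tolist())
E
```

```text
[0.45411844 0.33444048 0.21642747] [ 0.42768674  0.1842349  -0.70935578] 0.004156687240037997 [ 0.49  0.29 -0.02  1.26 -0.    0.78]
scene [(np.float64(245.2), np.float64(110.9)), (np.float64(218.7), np.float64(113.0)), (np.float64(248.0), np.float64(142.3)), (np.float64(222.7), np.float64(144.8))]
[[244, 112], [248, 141], [242, 148], [228, 149], [213, 140], [218, 113]]
[[219, 103], [220, 107], [210, 109], [211, 102]]
side [(np.float64(324.5), np.float64(216.4)), (np.float64(352.5), np.float64(226.6)), (np.float64(323.9), np.float64(244.9)), (np.float64(350.1), np.float64(255.2))]
[[326, 219], [354, 227], [359, 246], [359, 262], [332, 262], [325, 246]]
[[323, 208], [319, 213], [315, 212], [315, 209]]
wrist [(np.float64(320.8), np.float64(353.5)), (np.float64(321.0), np.float64(187.4)), (np.float64(320.1), np.float64(254.1)), (np.float64(320.1), np.float64(155.9))]
```

The held board matches its predicted corners in both views: scene (244,112)/(248,141), side (326,219)/(354,227). Carry it to the block.

Call:
jog_arm:
  commands:
    - [[0, 0, 0, 0.04], [-12, -30, 0, 0], [-12, -45, 0, 0], [-12, -45, 0, 0], [-12, -45, 0, 0], [-12, -45, 0, 0], [-12, -45, 0, 0], [-12, -45, 0, 0], [-12, -45, 0, 0]]

```text
time_s: 14.92
tcp_pos: [0.4314, -0.0243, 0.2141]
ee_rot: [[-0.946, 0.325, -0.002], [0.325, 0.946, 0.0], [0.002, -0.0, -1.0]]
force: [0.6, 0.3, -1.1]
gripper_width: 0.004
finger_force: 40.4
```

Call:
jog_arm:
  commands:
    - [[-12, -45, 0, 0], [-12, -45, 0, 0], [-12, -45, 0, 0], [-13, -31, 0, 0], [0, 0, 0, 0], [0, 0, 0, 0]]

```text
time_s: 15.68
tcp_pos: [0.4241, -0.1952, 0.2143]
ee_rot: [[-0.946, 0.325, -0.002], [0.325, 0.946, 0.002], [0.002, 0.001, -1.0]]
force: [-0.0, 0.1, -0.4]
gripper_width: 0.0042
finger_force: 40.4
```

```bash
python3 - <<'E'
from h import *
s=r.state();a=snap('scene');b=snap('side')
p=s['tcp_pos'];R_=s['ee_rot'];print(p,R_.round(3))
print('to go mm',1000*R_.T@(np.array([.425,-.196,p[2]])-p))
for u,v in wood(a,295,250,340,300): print('s',u,v,onz(a,u,v,0).round(3),onz(a,u,v,.046).round(3))
print([tuple(np.round(proj(a,p+R_@[sx*.04,0,dz]),1)) for dz in(-.027,.078) for sx in(-1,1)])
print(wood(a,270,170,340,252).tolist())
E
```

```text
[ 0.42411701 -0.19521447  0.21430011] [[-0.946  0.325 -0.002]
 [ 0.325  0.946  0.002]
 [ 0.002  0.001 -1.   ]]
to go mm [-1.09037578 -0.45585018 -0.00303878]
s 326 257 [ 0.49  -0.142  0.   ] [ 0.46  -0.185  0.046]
s 331 269 [ 0.476 -0.186  0.   ] [ 0.446 -0.226  0.046]
s 331 284 [ 0.447 -0.229  0.   ] [ 0.419 -0.266  0.046]
s 306 288 [ 0.389 -0.209  0.   ] [ 0.366 -0.248  0.046]
s 302 274 [ 0.405 -0.164  0.   ] [ 0.381 -0.205  0.046]
s 302 261 [ 0.429 -0.123  0.   ] [ 0.403 -0.168  0.046]
[(np.float64(335.6), np.float64(191.8)), (np.float64(298.0), np.float64(196.0)), (np.float64(333.5), np.float64(231.7)), (np.float64(298.4), np.float64(236.4))]
[[334, 193], [333, 234], [298, 238], [298, 197]]
```

Call:
jog_arm:
  commands:
    - [[-1, 0, 25, 0], [0, 0, 30, 0], [0, 0, 20, 0], [0, 0, 8, 0], [0, 0, 4, 0], [0, 0, 3, 0], [0, 0, 3, 0], [0, 0, 0, 0]]

```text
time_s: 16.77
tcp_pos: [0.4261, -0.1964, 0.1225]
ee_rot: [[-0.946, 0.325, 0.001], [0.325, 0.946, -0.0], [-0.001, 0.0, -1.0]]
force: [0.1, -0.3, -0.3]
gripper_width: 0.0041
finger_force: 40.4
```

Call:
jog_arm:
  commands:
    - [[0, 0, 3, 0], [0, 0, 3, 0], [0, 0, 3, 0], [0, 0, 0, 0]]

```text
time_s: 17.27
tcp_pos: [0.4255, -0.1961, 0.1129]
ee_rot: [[-0.946, 0.325, -0.001], [0.325, 0.946, 0.0], [0.001, 0.0, -1.0]]
force: [0.1, -0.6, 0.1]
gripper_width: 0.0045
finger_force: 40.3
```

The board's lower edge is about 12 mm inside the mouth with no force. I'll continue to the floor.

Call:
jog_arm:
  commands:
    - [[0, 0, 3, 0], [0, 0, 3, 0], [0, 0, 2, 0], [0, 0, 0, 0]]

```text
time_s: 17.77
tcp_pos: [0.4257, -0.1962, 0.1051]
ee_rot: [[-0.946, 0.325, -0.0], [0.325, 0.946, 0.0], [0.0, 0.0, -1.0]]
force: [0.1, 1.4, -0.3]
gripper_width: 0.0046
finger_force: 40.4
```

Call:
jog_arm:
  commands:
    - [[0, 0, 1, 0], [0, 0, 1, 0], [0, 0, 0, 0]]

```text
time_s: 18.15
tcp_pos: [0.4259, -0.1964, 0.1035]
ee_rot: [[-0.946, 0.325, 0.0], [0.325, 0.946, -0.0], [-0.0, -0.0, -1.0]]
force: [-0.7, -0.2, 1.9]
gripper_width: 0.0043
finger_force: 40.6
```

Call:
jog_arm:
  commands:
    - [[0, 0, 1, 0], [0, 0, 1, 0], [0, 0, 0, 0]]

```text
time_s: 18.52
tcp_pos: [0.4262, -0.1965, 0.1034]
ee_rot: [[-0.946, 0.325, 0.002], [0.325, 0.946, -0.001], [-0.002, -0.001, -1.0]]
force: [-4.2, 3.0, 17.3]
gripper_width: 0.0045
finger_force: 43.2
```

The board bottomed at the expected height (17 N). Ease off, open and retreat.

Call:
jog_arm:
  commands:
    - [[0, 0, -2, 0], [0, 0, 0, 0]]

```text
time_s: 18.77
tcp_pos: [0.426, -0.1964, 0.1034]
ee_rot: [[-0.946, 0.325, 0.001], [0.325, 0.946, -0.0], [-0.001, -0.0, -1.0]]
force: [-0.9, 1.2, 5.0]
gripper_width: 0.0044
finger_force: 41.1
```

Call:
jog_arm:
  commands:
    - [[0, 0, 0, 0], [0, 0, 0, 0], [0, 0, 0, 0], [0, 0, -10, 0], [0, 0, -30, 0], [0, 0, -40, 0], [0, 0, -40, 0], [0, 0, -20, 0], [0, 0, 0, 0]]
  gripper: 30

```text
time_s: 19.9
tcp_pos: [0.4268, -0.197, 0.2455]
ee_rot: [[-0.946, 0.325, 0.004], [0.325, 0.946, -0.003], [-0.004, -0.001, -1.0]]
force: [-0.2, 0.1, -0.5]
gripper_width: 0.0298
finger_force: 0.0
```

```bash
python3 - <<'E'
from h import *
s=r.state();a=snap('scene');b=snap('side');print(s['tcp_pos'])
c=np.array([.4257,-.196,0]);y=np.array([.946,-.325,0])
for n,i in(('scene',a),('side',b)):
    pr=lambda o,z:tuple(np.round(proj(i,c+y*o+[0,0,z]),1))
    print(n,'pred',[pr(-.04,.129),pr(.04,.129),pr(-.04,.05),pr(.04,.05)])
    q=np.array([pr(-.04,.129),pr(.04,.129),pr(-.03,0),pr(.03,0)])
    x0,y0=(q.min(0)-8).astype(int);x1,y1=(q.max(0)+8).astype(int)
    print(wood(i,x0,y0,x1,y1).tolist())
E
```

```text
[ 0.42683329 -0.19695932  0.24546941]
scene pred [(np.float64(299.3), np.float64(239.0)), (np.float64(334.3), np.float64(234.2)), (np.float64(299.7), np.float64(265.8)), (np.float64(333.0), np.float64(260.8))]
[[334, 235], [331, 284], [319, 287], [306, 287], [300, 275], [299, 239]]
side pred [(np.float64(377.5), np.float64(156.9)), (np.float64(358.5), np.float64(151.1)), (np.float64(375.4), np.float64(174.1)), (np.float64(357.1), np.float64(168.1))]
[[355, 146], [375, 147], [384, 150], [384, 190], [356, 189]]
```

The scene view shows the board's top corners at (299,239) and (334,235). That is within 1 px of the prediction for a seated, upright and centred board, and the block has not moved.

```bash
python3 -c "
from cell import r
print(r.close_job())"
```

```text
the job is handed in; nothing more can be done
None
```

The job is handed in at about 20 s: I tipped the foot twice onto its cork, stood the tall chalkboard fully down in the slot, upright and about centred, and moved nothing else.

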